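# Stand a cast beeswax candle on the levelling stand and prove that it does not topple

## Task

Take the skittle-shaped beeswax candle out of its sloping cradle and set it down gently, upright on its narrow foot, in the middle of the round plate of the levelling stand, then let go and see for a moment that it stands by itself. Then nudge it lightly with the gripper so that it rocks a few degrees on its foot, let it settle, and leave it standing untouched; do not disturb the wax round, the pot and the pillar candle.

Things in the scene. Friction and masses are not known exactly. Their poses are not given: they have to be found in the camera images.
- candle_center (a point): Centre of the loose cast beeswax candle (0.24 kg), half-way up its 170 mm; its z axis runs from foot to wick. From the foot up: flat six-sided foot 30 mm across flats to 14 mm, cone to 48 mm, 52 mm diameter body to 103 mm, cone to 118 mm, then a 28 mm diameter neck to the top with a 10 mm wick stub. Standing free it topples beyond 10 degrees of tilt; below, it falls back.
- candle_neck (a point): Point on the candle's axis in its cylindrical neck (28 mm diameter, 118 to 170 mm from the foot), 140 mm from the foot: the place to grasp. At the start the candle leans 35 degrees from vertical in its cradle, the neck uppermost and pointing roughly sideways, to the robot's right (-y), free on all sides. Same axes as the centre.
- cradle: Fixed aluminium cradle, steel foot plate 170 x 90 x 10 mm; origin at its underside, straight below the candle's centre. A V trough with a stop under the candle's foot, leaning 35 degrees towards the cradle's own -x. It holds the candle's 52 mm body from below only: the candle lifts out along its axis or straight up.
- stand: Fixed levelling stand, base 84 mm in diameter; origin at its underside, on the upright axis. It carries a level, firmly clamped steel plate 90 mm in diameter, centred on the axis. The plate's top is between 45 and 80 mm above the origin, different every time and not reported: feel or look for it.
- wax_round: Bystander: loose round cast of beeswax, 122 mm across, 42 mm high; origin at the centre of its underside.
- pot: Bystander: loose steel pot, 100 mm across, 80 mm high; origin at the centre of its underside.
- pillar: Bystander: loose squat pillar candle, 64 mm in diameter, 70 mm high; origin at the centre of its underside.
Things that resemble listed ones, but are neither listed nor needed, are in the scene too. What is shaped like the stand but blue or pink is not meant. Of the things like the part that bears candle_center, leave any that is white; of the rest the smaller one is meant.

How it is judged (in metres and radians):
On the way, in this order (a step that is already met when the one before it is completed fails the run):
1. the candle, still held in the gripper, touches the plate of the stand with its foot, within 8 degrees of upright (contact force between the fingers and candle above 0.5 N and contact force between candle and stand above 0.2 N and angle between candle_center's own z axis and vertical below 0.14 rad and height (world z) of candle_center above 0.12 m), for 0.1 s.
2. it stands on the plate by itself, upright within 1 degree, touched by nothing of the robot, for half a second (contact force between each of the arm, the fingers and candle below 0.01 N and contact force between candle and stand above 0.5 N and angle between candle_center's own z axis and vertical below 0.0175 rad and linear speed of candle below 0.02 m/s), for 0.5 s.
3. a nudge with the gripper rocks it by 1.5 to 8 degrees while its foot stays on the plate (contact force between the fingers and candle above 0.02 N and contact force between candle and stand above 0.1 N and angle between candle_center's own z axis and vertical between 0.026 and 0.14 rad), for 0.05 s.
At the end, for the whole second after the job is handed in: The candle stands still on its foot on the plate of the stand, upright within 1 degree, its axis within 20 mm of the stand's axis, touched by nothing else (angle between candle_center's own z axis and vertical below 0.0175 rad and horizontal distance between candle_center and stand below 0.02 m and contact force between candle and stand above 0.5 N and height (world z) of candle_center above 0.12 m and linear speed of candle below 0.01 m/s and angular speed of candle below 0.1 rad/s).
It fails at once if the candle is pressed or bumped on the stand with more than 35 N (contact force between candle and stand above 35 N).
It fails at once if a bystander is moved by more than 20 mm (distance of any of wax_round, pot, pillar from where it was at the start of the episode above 0.02 m).
It also fails if it takes over 64 s, if anything falls off the work surface, if the arm or the gripper's body presses on something with over 40 N, if the wrist force passes 120 N, or if a joint passes its speed limit or range.

## Robot

A 6-joint arm with a two-finger parallel gripper is mounted at the origin on the work surface. World frame = base frame: x ahead of the robot, y to its left, z up, the work surface at z = 0. Lengths are in mm, angles in rad, forces in N, time in s.
With the tool pointing down it reaches from about 350 to 975 mm from the base axis. Payload 7.1 kg.
Tool frame: the origin (TCP) lies on the front face of the gripper's body, between the roots of the fingers; the fingertips stand 80 mm ahead of it and the grasp point (between the pads) lies 61 mm ahead of it; z points along the fingers, y is the line along which they close (so a half turn about z gives the same grasp; the last joint's range is limited). The gripper opens to 88 mm and grips with 3 to 60 N. Pads are 20 mm wide; open, the fingers measure 115 mm over their backs; the gripper's body (75 mm by 178 mm) begins 61 mm behind the grasp point.
Start: joints at [1.263, 0.423, 1.63, -0, 1.089, -0.019], TCP at [177.97, 599.11, 302.675] pointing down, gripper open.
Joint ranges: [-3, 3], [-0.9, 2.11], [0.09, 2.58], [-1.31, 4.45], [0.11, 2.69], [-2.54, 2.54]. Speed limits (rad/s): [2.39, 2.39, 3.01, 3.14, 3.14, 3.14].

## Interface

Orientations are given as a rotation vector (axis times angle).
In Python, from workcell import readout, vision, close_job gives the robot as it stands.
- The arm moves only by the tool servo_tool, never from a script. Its argument "plan" is a list that holds one entry, the list of rows, each a list of 7 numbers: the gripper command: -1 is fully open, 1 is shut, values between are in proportion, then the shift along the world's x, y, z in units of 40 mm (1.0 is 40 mm), then the turn, a rotation vector about the world's x, y, z in units of 5 degrees (1.0 is 5 degrees). A call has 1 to 5 rows; each row shifts and turns the commanded pose from where the row before left it; what a row does not reach is not made up. A row lasts 1/12 s, in which the tool goes at most 41.7 mm and 7.16 degrees, less where a joint would pass 70% of its speed; a pose out of reach is approached as far as the arm can. A call is refused whole if a number of a shift passes 1 or a number of a turn 1, either way. A call with a gripper value outside its range is refused whole. The fingers move at their own pace and stop on an object; the grip force is fixed at half the most. Time passes only in rows, so rows that do not move let the fingers close. It gives the time, the measured TCP pose, the force, the opening and the grip force at its end, in the units of the state.
- readout.get_obs(): the state, without advancing time (a new reading comes with each control period).
- vision.get_image(name): name is "scene" or "top" or "wrist"; returns the picture (400x640x3 uint8, red, green, blue); there is no depth.
- vision.camera_params(name): a dict with "fx", "fy", "cx", "cy" (pixels), "rvec" (rotation vector, rad) and "tvec" (3), from world to camera coordinates, as OpenCV has them; the wrist camera has in their place "hand_eye" (4x4, takes a point from camera to tool coordinates, whose origin is the TCP and whose axes are the flange's). Camera axes: x right, y down, z forward; pixel columns grow to the right and rows downward; lengths in mm; the calibration is good to about 2 mm. The wrist camera is an equidistant fisheye: a pixel r from the principal point sees the ray r / f radians off the axis. A picture is of the moment at which its call begins: read the wrist's pose just before it. camera_params takes no time and is no camera call.
- close_job(): hands the job in; it is judged then, once.
The state is a dict: "t": time; "qpos": joint angles; "qvel": joint speeds; "joint_torque": joint torques, N m; "ee_pos": TCP position; "orientation": TCP orientation; "ft_force": force on the tool from outside, world axes, zero at the start; "moment": the same for the moment, N m; "width": finger opening in mm; "grasp_force": force on a finger pad.
Only numpy, scipy, OpenCV 4.12 (cv2) and the standard library are available. Lean on these libraries where they do the work, as an engineer would, in place of code of your own. Each camera call takes 0.05 s, during which the arm holds its last target. There are 200 camera calls.

## Working session

There is one attempt and no reset: what is moved stays moved. The work goes in short steps, Python scripts to look and compute and a tool call to move; the robot and the scene stay as the last step left them, time stands still between calls to the robot, and variables do not carry over. Pictures are saved under pics/ and viewed, at most 10 in all, crops included, and the job is handed in when it is done.

Besides the shell and the picture viewer there is one more tool, called after "Call:" as name([rows], argument=value, ...), one row to a line, values as JSON. servo_tool: Moves the arm, as the interface text tells. Its arguments: {"type":"object","properties":{"plan":{"type":"array"}},"required":["plan"]}

```bash
mkdir -p pics; cat > h.py <<'E'
import numpy as np, cv2
from workcell import readout, vision
def save(n,f):
    im=vision.get_image(n); cv2.imwrite('pics/'+f,im[:,:,::-1]); return im
def ray(n,u,v):
    p=vision.camera_params(n); R=cv2.Rodrigues(np.array(p['rvec'],float))[0]; t=np.array(p['tvec'],float).ravel()
    d=R.T@np.array([(u-p['cx'])/p['fx'],(v-p['cy'])/p['fy'],1]); return -R.T@t, d/np.linalg.norm(d)
def plane(n,u,v,z):
    o,d=ray(n,u,v); return o+d*(z-o[2])/d[2]
def tri(a,b):
    (o1,d1),(o2,d2)=ray(*a),ray(*b)
    s=np.linalg.lstsq(np.c_[d1,-d2],o2-o1,rcond=None)[0]
    p,q=o1+s[0]*d1,o2+s[1]*d2; return (p+q)/2,np.linalg.norm(p-q)
def proj(n,X):
    p=vision.camera_params(n); R=cv2.Rodrigues(np.array(p['rvec'],float))[0]; c=R@np.array(X,float)+np.array(p['tvec'],float).ravel()
    return p['fx']*c[0]/c[2]+p['cx'],p['fy']*c[1]/c[2]+p['cy']
def wray(u,v,ob):
    p=vision.camera_params('wrist'); H=np.array(p['hand_eye'],float)
    x=np.array([u-p['cx'],v-p['cy']]); r=np.hypot(*x); th=r/p['fx']
    d=np.r_[np.sin(th)*x/max(r,1e-9),np.cos(th)]
    R=cv2.Rodrigues(np.array(ob['orientation'],float))[0]
    return R@H[:3,3]+np.array(ob['ee_pos']), R@H[:3,:3]@d
E
python3 - <<'E'
from h import *
save('scene','s0.png'); save('top','t0.png')
o=readout.get_obs(); print(o)
for n in('scene','top'): print(vision.camera_params(n), ray(n,320,200))
print(vision.camera_params('wrist'))
E
```

```text
{'t': 0.1, 'qpos': array([ 1.26298828e+00,  4.23736447e-01,  1.63058469e+00, -1.92254148e-05,
        1.08859646e+00, -1.90437687e-02]), 'qvel': array([-0.00095067, -0.00212565, -0.00170517, -0.00062017, -0.00094268,
        0.0008718 ]), 'joint_torque': array([ 3.75801783e-04, -5.45615888e+01, -2.74323374e+01,  6.45317207e-02,
        1.88476418e-02,  8.27632618e-06]), 'ee_pos': array([177.87022181, 598.75941129, 302.00817608]), 'orientation': array([-4.51973008e-01, -3.10870901e+00,  2.05770505e-03]), 'ft_force': array([-0.22175577,  0.88701851,  0.74269525]), 'moment': array([-0.00927006, -0.02756152, -0.03453968]), 'grasp_force': 0.0, 'width': 87.74478019123734}
{'fx': 369.54863370854895, 'fy': 369.54863370854895, 'cx': 316.6231197489275, 'cy': 197.29049943253153, 'rvec': array([ 0.9908569 ,  2.3548461 , -1.14653283]), 'tvec': array([ 425.30871618, -190.20186112, 1564.60465663])} (array([1261.86525683,  638.95034527,  815.16287542]), array([-0.56597882, -0.54058185, -0.62244617]))
{'fx': 361.3661202255742, 'fy': 361.3661202255742, 'cx': 321.9266560272139, 'cy': 199.43526549493174, 'rvec': array([ 2.20867148, -2.18391816,  0.02890141]), 'tvec': array([  15.04822438,  588.44253398, 1070.12800056])} (array([ 547.03521165,    8.62407591, 1091.94464373]), array([ 0.03647331,  0.01738493, -0.9991834 ]))
{'fx': 309.70691628693146, 'fy': 309.70691628693146, 'cx': 323.5950894913995, 'cy': 195.4549919413684, 'hand_eye': array([[ 3.86823851e-04, -9.62142901e-01, -2.72545204e-01,
         7.32904824e+01],
       [ 9.99999857e-01,  4.72557717e-04, -2.48928456e-04,
        -6.27657166e-02],
       [ 3.68298086e-04, -2.72545069e-01,  9.62142947e-01,
        -8.10735930e+01],
       [ 0.00000000e+00,  0.00000000e+00,  0.00000000e+00,
         1.00000000e+00]])}
```

View pics/s0.png

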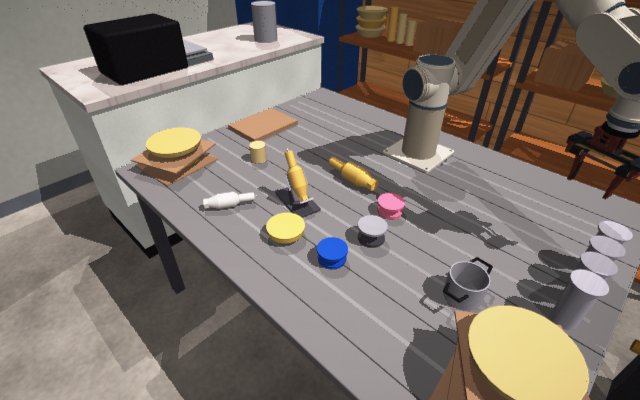

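View pics/t0.png

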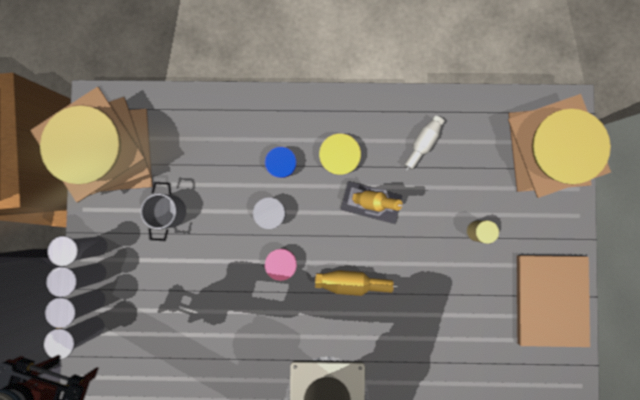

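The top view shows +x up and +y left. Skittles:
- Amber, in the cradle: scene (297,180), top (375,201).
- Amber, lying and larger: scene (355,175), top (355,283).
- White: scene (228,200), top (427,143).

The smaller amber one in the cradle is meant. Stands: grey at scene (372,230), top (269,212), is meant; the blue and pink ones are not. I'll confirm in one enlarged crop and measure.

```bash
python3 - <<'E'
from h import *
s=cv2.imread('pics/s0.png'); t=cv2.imread('pics/t0.png')
a=cv2.resize(s[140:260,270:400],None,fx=4,fy=4,interpolation=cv2.INTER_CUBIC)[:480,:400*1+120]
b=cv2.resize(t[170:300,250:410],None,fx=3,fy=3,interpolation=cv2.INTER_CUBIC)
a=cv2.resize(s[140:260,270:400],(390,360),interpolation=cv2.INTER_CUBIC)
b=cv2.resize(t[180:300,250:410],(400,300),interpolation=cv2.INTER_CUBIC)
c=np.zeros((360,790,3),np.uint8); c[:,:390]=a; c[:300,390:]=b
cv2.imwrite('pics/c0.png',c)
def amber(im,box):
    h=cv2.cvtColor(im,cv2.COLOR_BGR2HSV); m=cv2.inRange(h,(10,120,60),(24,255,255))
    x0,y0,x1,y1=box; k=np.zeros_like(m); k[y0:y1,x0:x1]=m[y0:y1,x0:x1]; return k
for n,im,box in(('scene',s,(278,140,315,212)),('top',t,(345,180,412,222))):
    m=amber(im,box); ys,xs=np.nonzero(m); P=np.c_[xs,ys].astype(np.float32)
    mu,ev=cv2.PCACompute(P,None); q=(P-mu)@ev[0]; w=(P-mu)@ev[1]
    print(n,len(P),mu,ev[0],q.min(),q.max())
    for k in np.arange(np.floor(q.min()),q.max(),4):
        i=(q>=k)&(q<k+4)
        if i.any(): print(np.round(mu[0]+ev[0]*(k+2)+ev[1]*w[i].mean(),1), round(float(np.ptp(w[i])),1),end=' ; ')
    print()
# grey stand top disk
for n,im,(x0,y0,x1,y1) in(('top',t,(248,190,292,236)),('scene',s,(350,210,395,250))):
    h=cv2.cvtColor(im,cv2.COLOR_BGR2HSV); m=cv2.inRange(h,(0,0,135),(180,50,255))[y0:y1,x0:x1]
    nn,l,st,ce=cv2.connectedComponentsWithStats(m); i=1+st[1:,4].argmax(); print(n,st[i]+[x0,y0,0,0,0],ce[i]+[x0,y0])
E
```

```text
scene 547 [[296.30713 177.40585]] [0.31529698 0.9489931 ] -27.359787 22.921337
[288.3 152.7] 7.3 ; [289.6 156.4] 7.3 ; [290.9 160.2] 7.3 ; [292.3 164. ] 7.3 ; [291.8 168.4] 11.7 ; [294.4 171.7] 14.5 ; [295.6 175.5] 14.9 ; [296.9 179.3] 14.9 ; [298.1 183.1] 14.9 ; [299.5 186.9] 14.5 ; [301.  190.6] 11.7 ; [302.1 194.4] 8.9 ; [303.1 198.3] 8.9 ; 
top 606 [[375.7624  200.59901]] [0.98616475 0.16576853] -23.209837 25.28645
[354.  197.3] 8.1 ; [358.  197.8] 10.2 ; [362. 198.] 14.3 ; [365.9 199. ] 17.3 ; [369.8 199.8] 17.4 ; [373.8 200. ] 17.8 ; [377.8 200.5] 18.6 ; [381.6 201.8] 17.3 ; [385.5 202.8] 13.2 ; [389.6 202.7] 9.4 ; [393.5 203.6] 10.2 ; [397.5 204.2] 10.4 ; [401.4 205. ] 8.2 ; 
top [ 248  197   44   37 1224] [267.67892157 217.49183007]
scene [ 350  210   45   40 1073] [373.07082945 228.5694315 ]
```

View pics/c0.png

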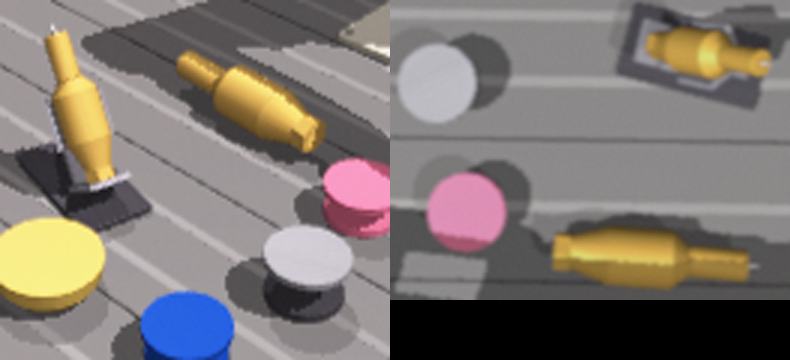

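Confirmed: the amber skittle in the cradle has its neck up and pointing to -y, and the wick is at crop (53,30). The grey stand disc is centred at about scene (372.7,226) and top (269.2,213.2). Next I triangulate.

```bash
python3 - <<'E'
from h import *
p,e=tri(('top',269.2,213.2),('scene',372.7,225.8)); print('plate',p,e)
for z in(45,60,80): print(z,plane('top',269.2,213.2,z),plane('scene',372.7,225.8,z))
# candle axis: planes through lines in both views
def pl(n,a,b):
    o,d1=ray(n,*a); _,d2=ray(n,*b); m=np.cross(d1,d2); return o,m/np.linalg.norm(m)
T=((362,198.4),(399.5,204.6)); S=((288.3,152.7),(300.7,190.6))
o1,m1=pl('top',*T); o2,m2=pl('scene',*S)
d=np.cross(m1,m2); d/=np.linalg.norm(d); d*=np.sign(d[2])
print('axis',d,'tilt',np.degrees(np.arccos(d[2])),'azim',np.degrees(np.arctan2(d[1],d[0])))
def on(n,uv):  # point on axis at pixel: intersect ray w/ other plane
    o,r=ray(n,*uv); oo,m=(o2,m2) if n=='top' else (o1,m1); return o+r*(m@(oo-o))/(m@r)
for n,uv in(('top',(403.7,205.4)),('scene',(287.5,150.6)),('scene',(303.4,200)),('top',(377,200.8)),('scene',(297,179.5)),('scene',(291.7,166.2)),('top',(387,202.6))): print(n,uv,np.round(on(n,uv),1))
E
```

```text
plate [544.10210735 174.82280657  47.82079079] 3.889759449504079
45 [545.31563584 173.73247816  45.        ] [540.01726366 174.47560038  45.        ]
60 [545.3402729 171.3669032  60.       ] [554.0762637  183.52189616  60.        ]
80 [545.37312232 168.21280325  80.        ] [572.82159709 195.58362387  80.        ]
axis [-0.13301462 -0.55573967  0.82064641] tilt 34.850445602688346 azim -103.46035084605165
top (403.7, 205.4) [ 568.6 -182.4  198.9]
scene (287.5, 150.6) [ 571.6 -170.9  181.5]
scene (303.4, 200) [594.5 -76.   38.1]
top (377, 200.8) [ 582.1 -127.7  119.6]
scene (297, 179.5) [ 585.1 -114.7   98.9]
scene (291.7, 166.2) [ 578.2 -146.2  134.3]
top (387, 202.6) [ 576.6 -149.4  150.4]
```

Call:
servo_tool([
  [[-1,0.38,-0.83,0,0,0,-0.87],[-1,0.38,-0.83,0,0,0,-0.87],[-1,0.38,-0.83,0,0,0,-0.87],[-1,0.38,-0.83,0,0,0,-0.87],[-1,0.38,-0.83,0,0,0,-0.87]],
])

```text
t: 0.52
ee_pos: [254.1, 431.4, 302.3]
orientation: [-1.035, -2.966, 0.001]
ft_force: [1.1, 0.0, 0.6]
width: 87.6
grasp_force: 0.0
```

Call:
servo_tool([
  [[-1,0.38,-0.83,0,0,0,-0.87],[-1,0.38,-0.83,0,0,0,-0.87],[-1,0.38,-0.83,0,0,0,-0.87],[-1,0.38,-0.83,0,0,0,-0.87],[-1,0.38,-0.83,0,0,0,-0.87]],
])

```text
t: 0.93
ee_pos: [330.1, 265.4, 302.6]
orientation: [-1.576, -2.717, 0.0]
ft_force: [0.8, 0.1, -0.0]
width: 87.9
grasp_force: 0.0
```

Call:
servo_tool([
  [[-1,0.38,-0.83,0,0,0,-0.87],[-1,0.38,-0.83,0,0,0,-0.87],[-1,0.38,-0.83,0,0,0,-0.87],[-1,0.38,-0.83,0,0,0,-0.87],[-1,0.38,-0.83,0,0,0,-0.87]],
])

```text
t: 1.35
ee_pos: [406.2, 99.3, 302.7]
orientation: [-2.061, -2.371, -0.0]
ft_force: [0.5, -0.1, -0.1]
width: 87.7
grasp_force: 0.0
```

Call:
servo_tool([
  [[-1,0.38,-0.83,0,0,0,-0.87],[-1,0.38,-0.83,0,0,0,-0.87],[-1,0.38,-0.83,0,0,0,-0.87],[-1,0.38,-0.83,0,0,0,-0.87],[-1,0.38,-0.83,0,0,0,-0.87]],
])

```text
t: 1.77
ee_pos: [482.2, -66.8, 302.5]
orientation: [-2.472, -1.939, 0.0]
ft_force: [0.3, 0.3, -0.4]
width: 87.7
grasp_force: 0.0
```

Call:
servo_tool([
  [[-1,0.38,-0.83,0,0,0,0],[-1,0.38,-0.83,0,0,0,0],[-1,0.38,-0.83,0,0,0,0],[-1,0.38,-0.83,0,0,0,0],[-1,0.38,-0.83,0,0,0,0]],
])

```text
t: 2.18
ee_pos: [558.2, -232.7, 302.2]
orientation: [-2.468, -1.943, 0.001]
ft_force: [1.0, 0.1, -0.1]
width: 87.7
grasp_force: 0.0
```

Call:
servo_tool([
  [[-1,0,0,0,0.97,-0.23,0],[-1,0,0,0,0.97,-0.23,0],[-1,0,0,0,0.97,-0.23,0],[-1,0,0,0,0.97,-0.23,0],[-1,0,0,0,0.97,-0.23,0]],
])

```text
t: 2.6
ee_pos: [558.0, -231.1, 302.7]
orientation: [-2.221, -1.749, -0.495]
ft_force: [-0.1, -0.8, -0.8]
width: 87.8
grasp_force: 0.0
```

Call:
servo_tool([
  [[-1,0,0,0,0.97,-0.23,0],[-1,0,0,0,0.97,-0.23,0],[-1,0,0,0,0,0,0],[-1,0,0,0,0,0,0]],
])

```text
t: 2.93
ee_pos: [557.5, -231.5, 301.6]
orientation: [-2.113, -1.661, -0.658]
ft_force: [0.8, -0.2, 0.6]
width: 87.6
grasp_force: 0.0
```

```bash
python3 - <<'E'
from h import *
o=readout.get_obs(); save('wrist','w0.png')
R=cv2.Rodrigues(o['orientation'])[0]; print(o['ee_pos'],o['qpos']); print(R.T.round(3))
E
```

```text
[ 557.48131314 -231.52059997  301.62458673] [-0.61636213  0.48950432  1.63032812  0.57707185  1.32251989 -0.60996393]
[[ 0.195  0.798  0.571]
 [ 0.972 -0.235 -0.004]
 [ 0.131  0.555 -0.821]]
```

View pics/w0.png

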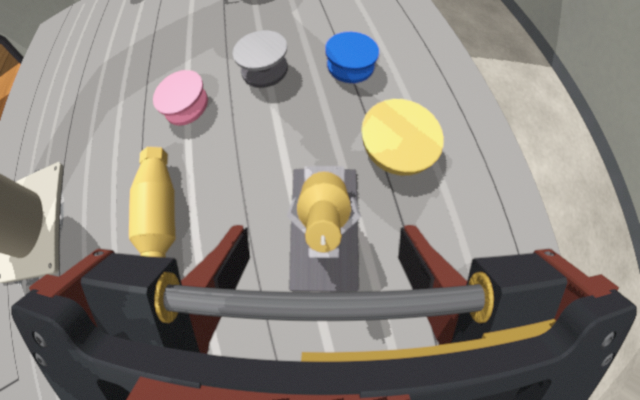

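The wrist view shows the candle between the fingers. Its neck top face is at (323,234), the body at (324,200), and the grey stand disc at (261,50).

```bash
python3 - <<'E'
from h import *
o=readout.get_obs(); R=cv2.Rodrigues(o['orientation'])[0]
def near(rs):
    A=sum(np.eye(3)-np.outer(d,d) for _,d in rs); b=sum((np.eye(3)-np.outer(d,d))@q for q,d in rs); X=np.linalg.solve(A,b)
    return X,[round(float(np.linalg.norm((np.eye(3)-np.outer(d,d))@(X-q))),1) for q,d in rs]
n=lambda t:(t[0],t[1]/np.linalg.norm(t[1]))
X,e=near([n(wray(323,234,o)),ray('scene',287.5,150.8),ray('top',402.5,205.2)]); print('top',X,e)
print('in tool',R.T@(X-o['ee_pos']))
for z in (170,175,180,185):
    q,d=wray(323,234,o); P=q+d*(z-q[2])/d[2]; print(z,P.round(1),(R.T@(P-o['ee_pos'])).round(1))
X,e=near([n(wray(261,50,o)),ray('scene',372.7,225.8),ray('top',269.2,213.2)]); print('plate',X,e)
E
```

```text
top [ 570.72391661 -175.5079955   181.73544126] [5.1, 3.7, 7.5]
in tool [-2.17557828e+01 -7.24101199e-02  1.31506163e+02]
170 [ 573.3 -168.3  170. ] [-22.2   0.8 145.5]
175 [ 573.1 -169.3  175. ] [-20.2   0.8 140.8]
180 [ 572.9 -170.3  180. ] [-18.2   0.8 136.1]
185 [ 572.6 -171.4  185. ] [-16.2   0.8 131.4]
plate [546.41648668 175.07110058  48.87548438] [3.3, 3.1, 2.2]
```

Call:
servo_tool([
  [[-1,-0.1,-0.39,-0.28,0,0,0],[-1,0.1,0.42,-0.62,0,0,0],[-1,0.1,0.42,-0.62,0,0,0],[-1,0,0,0,0,0,0],[-1,0,0,0,0,0,0]],
])

```text
t: 3.4
ee_pos: [561.8, -211.5, 241.4]
orientation: [-2.108, -1.664, -0.658]
ft_force: [-0.8, -0.1, -0.2]
width: 88.1
grasp_force: 0.0
```

```bash
python3 - <<'E'
from h import *
o=readout.get_obs(); save('wrist','w1.png')
print(o['ee_pos'])
R=cv2.Rodrigues(o['orientation'])[0]; H=vision.camera_params('wrist')['hand_eye']; p=vision.camera_params('wrist')
# predicted pixel of axis points in tool frame, for x=0,y=0
for z in (64,74,84,126):
  for x in (-5,0,5):
    c=np.linalg.inv(H)@[x,0,z,1]; r=np.hypot(c[0],c[1]); k=np.arctan2(r,c[2])/r*p['fx']; print(z,x,round(p['cx']+c[0]*k),round(p['cy']+c[1]*k))
E
```

```text
[ 561.76012825 -211.52753718  241.43183517]
64 -5 321 264
64 0 321 256
64 5 321 247
74 -5 321 255
74 0 321 247
74 5 321 239
84 -5 321 248
84 0 321 240
84 5 321 232
126 -5 322 222
126 0 322 216
126 5 322 209
```

View pics/w1.png

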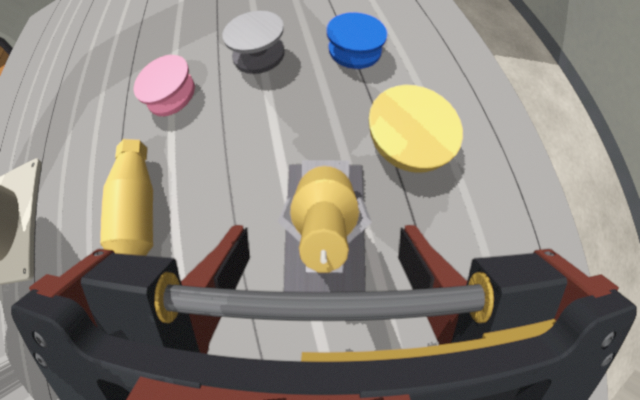

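The neck top face is centred at (324,249) and was predicted at (321,247), so it is aligned within about 2 mm. I'll advance 43 mm and close.

Call:
servo_tool([
  [[-1,0.09,0.29,-0.44,0,0,0],[-1,0.09,0.29,-0.44,0,0,0],[-1,0,0,0,0,0,0],[0,0,0,0,0,0,0],[0.2,0,0,0,0,0,0]],
])

```text
t: 3.87
ee_pos: [569.9, -190.7, 208.3]
orientation: [-2.112, -1.664, -0.663]
ft_force: [0.6, 0.1, 0.2]
width: 77.9
grasp_force: 0.0
```

Call:
servo_tool([
  [[0.3,0,0,0,0,0,0],[0.4,0,0,0,0,0,0],[0.6,0,0,0,0,0,0],[1,0,0,0,0,0,0],[1,0,0,0,0,0,0]],
])

```text
t: 4.28
ee_pos: [569.2, -190.0, 206.9]
orientation: [-2.111, -1.662, -0.662]
ft_force: [-0.1, -0.6, 0.7]
width: 44.9
grasp_force: 0.0
```

Call:
servo_tool([
  [[1,0,0,0,0,0,0],[1,0,0,0,0,0,0],[1,0,0,0,0,0,0]],
])

```text
t: 4.53
ee_pos: [568.5, -189.3, 206.6]
orientation: [-2.109, -1.662, -0.66]
ft_force: [-3.7, -0.1, 3.0]
width: 27.7
grasp_force: 30.0
```

Call:
servo_tool([
  [[1,-0.02,-0.07,0.1,0,0,0],[1,-0.06,-0.23,0.35,0,0,0],[1,-0.08,-0.34,0.5,0,0,0],[1,-0.08,-0.34,0.5,0,0,0],[1,-0.08,-0.34,0.5,0,0,0]],
])

```text
t: 4.95
ee_pos: [556.2, -243.2, 285.3]
orientation: [-2.111, -1.663, -0.66]
ft_force: [1.1, -0.0, -2.0]
width: 27.4
grasp_force: 30.0
```

Call:
servo_tool([
  [[1,-0.08,-0.34,0.5,0,0,0],[1,0,0,0.6,0,0,0],[1,0,0,0.6,0,0,0],[1,0,0,0.3,0,0,0],[1,0,0,0,0,0,0]],
])

```text
t: 5.37
ee_pos: [554.0, -256.9, 367.5]
orientation: [-2.113, -1.667, -0.664]
ft_force: [0.0, 0.1, -2.0]
width: 27.7
grasp_force: 30.0
```

Call:
servo_tool([
  [[1,0,0.4,0,-0.97,0.23,0],[1,0,0.6,0,-0.97,0.23,0],[1,0,0.8,0,-0.97,0.23,0],[1,0,0.8,0,-0.97,0.23,0],[1,0,0.8,0,-0.97,0.23,0]],
])

```text
t: 5.78
ee_pos: [552.4, -118.9, 363.3]
orientation: [-2.38, -1.874, -0.202]
ft_force: [0.1, 0.6, -2.2]
width: 28.0
grasp_force: 30.0
```

Call:
servo_tool([
  [[1,0,0.8,0,-0.97,0.23,0],[1,0,0.8,0,-0.97,0.23,0],[1,0,0.8,0,0,0,0],[1,0,0.8,0,0,0,0],[1,0,0.8,0,0,0,0]],
])

```text
t: 6.2
ee_pos: [552.2, 42.1, 363.0]
orientation: [-2.465, -1.945, 0.003]
ft_force: [0.6, -0.4, -1.9]
width: 27.6
grasp_force: 30.0
```

Call:
servo_tool([
  [[1,-0.05,0.8,-0.2,0,0,0],[1,-0.05,0.8,-0.4,0,0,0],[1,-0.05,0.8,-0.4,0,0,0],[1,-0.05,0.6,-0.3,0,0,0],[1,0,0.2,0,0,0,0]],
])

```text
t: 6.62
ee_pos: [542.6, 170.6, 308.4]
orientation: [-2.462, -1.946, 0.009]
ft_force: [-0.9, 0.4, -2.9]
width: 27.6
grasp_force: 30.0
```

Call:
servo_tool([
  [[1,0,0,0,0,0,0],[1,0,0,0,0,0,0],[1,0,0,0,0,0,0]],
])

```text
t: 6.87
ee_pos: [545.4, 167.0, 312.8]
orientation: [2.468, 1.943, 0.0]
ft_force: [-0.2, -0.3, -2.1]
width: 27.9
grasp_force: 30.0
```

```bash
python3 - <<'E'
from h import *
o=readout.get_obs(); s=save('scene','s1.png')[:,:,::-1]; t=save('top','t1.png')[:,:,::-1]
R=cv2.Rodrigues(o['orientation'])[0]; print(o['ee_pos']); print(R.T.round(3))
u=proj('scene',o['ee_pos']); print(u,proj('scene',o['ee_pos']-np.array([0,0,201])),proj('top',o['ee_pos']-np.array([0,0,201])))
x,y=int(u[0]),int(u[1])
a=cv2.resize(s[y-20:y+130,x-60:x+60],(480,600),interpolation=cv2.INTER_CUBIC); b=cv2.resize(t[160:270,220:320],(320,352),interpolation=cv2.INTER_CUBIC)
c=np.zeros((600,800,3),np.uint8); c[:,:480]=a; c[:352,480:]=b; cv2.imwrite('pics/c1.png',c); print(x,y)
E
```

```text
[545.42200982 166.99390808 312.84491377]
[[ 0.235  0.972 -0.   ]
 [ 0.972 -0.235  0.   ]
 [ 0.    -0.    -1.   ]]
(np.float64(378.70062554893), np.float64(150.19150491182614)) (np.float64(371.6789119615215), np.float64(208.82925486555305)) (np.float64(267.80190320622285), np.float64(213.1851521126508))
378 150
```

View pics/c1.png

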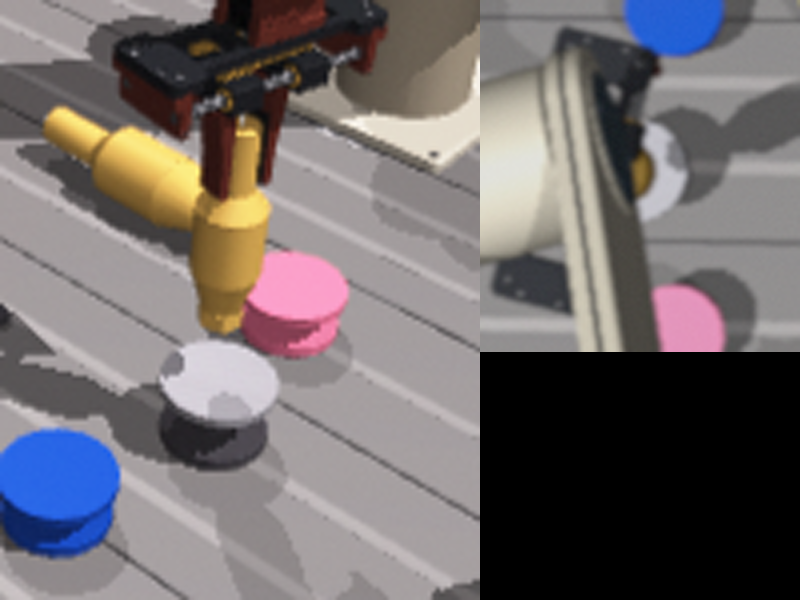

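The candle hangs about upright over the plate. Its foot is at crop (219,322) and the plate centre at crop (218,383), matching the earlier estimate of (545,175,49). I'll shift +8 mm in y and go down most of the way.

Call:
servo_tool([
  [[1,0,0.1,-0.4,0,0,0],[1,0,0.1,-0.4,0,0,0],[1,0,0,-0.25,0,0,0],[1,0,0,0,0,0,0],[1,0,0,0,0,0,0]],
])

```text
t: 7.38
ee_pos: [545.2, 175.2, 270.6]
orientation: [-2.469, -1.943, 0.001]
ft_force: [0.0, -0.2, -1.8]
width: 27.8
grasp_force: 30.0
```

```bash
python3 - <<'E'
from h import *
o=readout.get_obs(); s=save('scene','s2.png')[:,:,::-1]; print(o['ee_pos'],o['ft_force'])
p=o['ee_pos']; f=lambda h:np.round(proj('scene',p-np.array([0,0,201-h])),1); print('pred foot,body,neck',f(0),f(75),f(118))
m=cv2.inRange(cv2.cvtColor(s,cv2.COLOR_BGR2HSV),(10,120,60),(24,255,255)); x,y=map(int,f(75)); 
k=np.zeros_like(m); k[y-30:y+45,x-14:x+14]=m[y-30:y+45,x-14:x+14]
for r in range(y-30,y+45,2):
    c=np.nonzero(k[r])[0]
    if len(c): 
        # vertical-line prediction at this row
        a,b=f(0),f(118); print(r,c.min(),c.max(),(c.min()+c.max())/2,round(a[0]+(b[0]-a[0])*(r-a[1])/(b[1]-a[1]),1))
E
```

```text
[545.18117571 175.17198859 270.60271361] [ 0.01241557 -0.19623707 -1.79757235]
pred foot,body,neck [372.6 220.7] [375.  201.4] [376.5 189.5]
171 376 376 376.0 378.8
173 381 382 381.5 378.6
175 369 383 376.0 378.3
177 366 383 374.5 378.1
179 361 384 372.5 377.8
181 361 383 372.0 377.6
183 361 383 372.0 377.3
185 361 383 372.0 377.1
187 365 383 374.0 376.8
189 376 382 379.0 376.6
191 369 383 376.0 376.3
193 368 384 376.0 376.1
195 368 385 376.5 375.8
197 368 385 376.5 375.6
199 368 385 376.5 375.3
201 368 384 376.0 375.1
203 368 384 376.0 374.8
205 367 384 375.5 374.6
207 367 383 375.0 374.3
209 367 383 375.0 374.1
211 368 383 375.5 373.8
213 368 382 375.0 373.6
215 369 380 374.5 373.3
217 370 379 374.5 373.1
219 369 378 373.5 372.8
221 369 378 373.5 372.6
223 370 377 373.5 372.3
```

Call:
servo_tool([
  [[1,0,0,-0.1,0,0,0],[1,0,0,-0.1,0,0,0],[1,0,0,-0.05,0,0,0],[1,0,0,-0.05,0,0,0],[1,0,0,0,0,0,0]],
])

```text
t: 7.85
ee_pos: [545.0, 175.9, 258.3]
orientation: [-2.468, -1.944, 0.001]
ft_force: [-1.4, 0.1, -1.3]
width: 27.6
grasp_force: 30.0
```

Call:
servo_tool([
  [[1,0,0,-0.04,0,0,0],[1,0,0,-0.04,0,0,0],[1,0,0,0,0,0,0]],
])

```text
t: 8.1
ee_pos: [545.6, 176.2, 257.5]
orientation: [2.468, 1.944, 0.002]
ft_force: [-4.3, -1.8, 13.2]
width: 27.8
grasp_force: 30.0
```

Call:
servo_tool([
  [[1,0,0,0.03,0,0,0],[1,0,0,0,0,0,0],[1,0,0,0,0,0,0]],
])

```text
t: 8.35
ee_pos: [545.6, 176.1, 257.5]
orientation: [2.468, 1.944, 0.002]
ft_force: [-1.1, -0.7, 6.1]
width: 27.7
grasp_force: 30.0
```

Call:
servo_tool([
  [[1,0,0,0.02,0,0,0],[1,0,0,0,0,0,0]],
])

```text
t: 8.52
ee_pos: [545.3, 176.0, 257.6]
orientation: [2.468, 1.944, 0.001]
ft_force: [-0.0, 0.2, 2.7]
width: 27.7
grasp_force: 30.0
```

Call:
servo_tool([
  [[0.36,0,0,0,0,0,0],[0.32,0,0,0,0,0,0],[0.26,0,0,0,0,0,0],[0.16,0,0,0,0,0,0],[0.05,0,0,0,0,0,0]],
])

```text
t: 8.93
ee_pos: [545.1, 175.9, 257.3]
orientation: [-2.468, -1.944, 0.0]
ft_force: [-0.4, -0.0, -0.9]
width: 40.1
grasp_force: 0.0
```

Call:
servo_tool([
  [[0,0,0,0,0,0,0],[0,0,0,0,0,0,0],[0,0,0,0,0,0,0],[0,0,0,0,0,0,0],[0,0,0,0,0,0,0]],
])

```text
t: 9.35
ee_pos: [545.2, 175.9, 257.5]
orientation: [2.468, 1.944, 0.0]
ft_force: [0.7, 0.7, -0.2]
width: 44.1
grasp_force: 0.0
```

```bash
python3 - <<'E'
from h import *
o=readout.get_obs(); p=o['ee_pos']; print(p,o['ft_force'],o['width']); s=save('scene','s3.png')[:,:,::-1]; w=save('wrist','w3.png')[:,:,::-1]
f=lambda h:np.round(proj('scene',p-np.array([0,0,201-h])),1)
x,y=map(int,f(75)); c=np.zeros((480,800,3),np.uint8)
c[:,:400]=cv2.resize(s[y-65:y+55,x-50:x+50],(400,480),interpolation=cv2.INTER_CUBIC); c[:,400:]=cv2.resize(w[150:390,223:423],(400,480))
cv2.imwrite('pics/c3.png',c); print(x,y)
E
```

```text
[545.19791346 175.89114189 257.47405891] [ 0.66961538  0.70506099 -0.21544626] 44.11165917449224
374 205
```

View pics/c3.png

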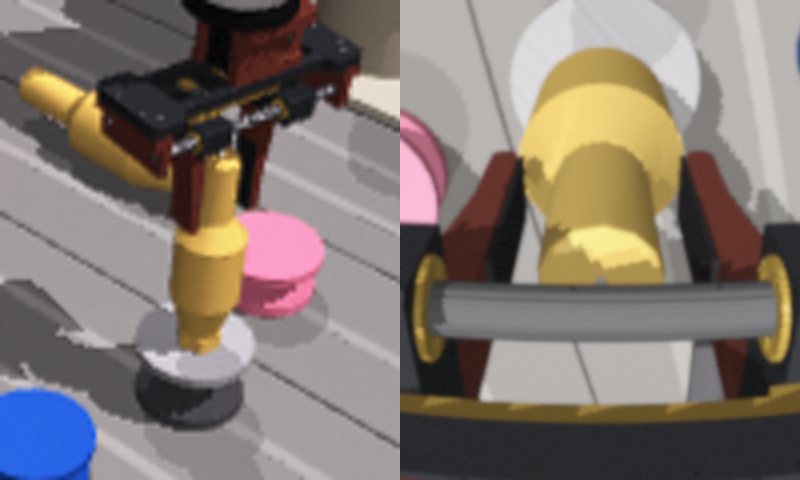

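The candle stands by itself at the middle of the plate: foot at crop (199,347), plate centre at about (194,344). The neck is centred between the fingers. I'll wait a bit more, raise the fingers 8 mm, then nudge slowly along the finger line.

Call:
servo_tool([
  [[0,0,0,0,0,0,0],[0,0,0,0,0,0,0],[0,0,0,0,0,0,0],[0,0,0,0,0,0,0],[0,0,0,0,0,0,0]],
])

```text
t: 9.87
ee_pos: [545.2, 175.9, 257.5]
orientation: [-2.468, -1.944, -0.0]
ft_force: [-0.1, -0.4, -0.1]
width: 44.4
grasp_force: 0.0
```

Call:
servo_tool([
  [[0,0,0,0.1,0,0,0],[0,0,0,0.1,0,0,0],[0,0,0,0,0,0,0],[0,0,0,0,0,0,0],[0,0,0,0,0,0,0]],
])

```text
t: 10.28
ee_pos: [545.2, 175.9, 265.6]
orientation: [2.468, 1.944, 0.0]
ft_force: [-0.2, 0.8, 0.5]
width: 44.0
grasp_force: 0.0
```

Call:
servo_tool([
  [[0,0.07,-0.02,0,0,0,0],[0,0.07,-0.02,0,0,0,0],[0,0.04,-0.01,0,0,0,0],[0,0.04,-0.01,0,0,0,0],[0,0.04,-0.01,0,0,0,0]],
])

```text
t: 10.7
ee_pos: [555.8, 173.0, 265.4]
orientation: [-2.468, -1.944, 0.0]
ft_force: [-0.0, -0.2, 0.6]
width: 43.8
grasp_force: 0.1
```

Call:
servo_tool([
  [[0,0.03,-0.01,0,0,0,0],[0,0.03,-0.01,0,0,0,0],[0,0.03,-0.01,0,0,0,0],[0,0,0,0,0,0,0],[0,0,0,0,0,0,0]],
])

```text
t: 11.12
ee_pos: [559.2, 171.9, 265.4]
orientation: [-2.468, -1.944, 0.0]
ft_force: [-0.9, -0.0, -0.4]
width: 44.0
grasp_force: 0.1
```

```bash
cat > tilt.py <<'E'
from h import *
import sys
def prof(s,x=375,y0=190,y1=235):
    m=cv2.inRange(cv2.cvtColor(s,cv2.COLOR_BGR2HSV),(10,120,60),(24,255,255)); r=[]
    for y in range(y0,y1):
        c=np.nonzero(m[y,x-14:x+14])[0]
        if len(c): r.append((y,x-14+(c.min()+c.max())/2,len(c)))
    return np.array(r)
E
python3 - <<'E'
from tilt import *
o=readout.get_obs(); print(o['ee_pos'],o['ft_force'],o['width'])
a=cv2.imread('pics/s3.png'); b=save('scene','s4.png')[:,:,::-1]
for im in(a,b):
    r=prof(im); q=r[(r[:,0]>=200)]; print(np.polyfit(q[:,0],q[:,1],1)); print(r[::4].tolist())
E
```

```text
[559.18609941 171.88287979 265.43320511] [-0.88564526 -0.00305591 -0.44859018] 43.95665211990609
[-1.21921182e-01  4.00869458e+02]
[[190.0, 378.0, 9.0], [194.0, 378.0, 9.0], [198.0, 376.5, 17.0], [202.0, 376.0, 17.0], [206.0, 375.5, 18.0], [210.0, 375.0, 17.0], [214.0, 375.0, 17.0], [218.0, 374.5, 12.0], [222.0, 373.5, 10.0], [226.0, 373.0, 9.0]]
[-6.75971538e-02  3.88646278e+02]
[[190.0, 375.5, 12.0], [194.0, 375.0, 11.0], [198.0, 375.0, 16.0], [202.0, 375.0, 17.0], [206.0, 374.5, 18.0], [210.0, 374.5, 18.0], [214.0, 374.5, 16.0], [218.0, 374.0, 13.0], [222.0, 373.5, 10.0], [226.0, 373.0, 9.0]]
```

The candle has rocked about 3° with the finger in contact (0.1 N). I'll back off slowly, recentre, open and lift away.

Call:
servo_tool([
  [[0,-0.03,0.01,0,0,0,0],[0,-0.03,0.01,0,0,0,0],[0,-0.03,0.01,0,0,0,0],[0,-0.04,0.01,0,0,0,0],[0,-0.04,0.01,0,0,0,0]],
])

```text
t: 11.58
ee_pos: [552.1, 174.0, 265.5]
orientation: [-2.468, -1.944, 0.0]
ft_force: [-0.2, 0.0, -0.2]
width: 43.8
grasp_force: 0.0
```

Call:
servo_tool([
  [[0,-0.04,0.01,0,0,0,0],[0,-0.07,0.02,0,0,0,0],[0,-0.07,0.02,0,0,0,0],[0,0,0,0,0,0,0],[0,0,0,0,0,0,0]],
])

```text
t: 12.0
ee_pos: [545.0, 176.0, 265.5]
orientation: [2.468, 1.944, 0.0]
ft_force: [-0.2, -0.4, 0.3]
width: 43.9
grasp_force: 0.0
```

```bash
python3 - <<'E'
from tilt import *
o=readout.get_obs(); print(o['ee_pos'],o['ft_force'],o['width'])
b=save('scene','s5.png')[:,:,::-1]; r=prof(b); q=r[(r[:,0]>=200)]; print(np.polyfit(q[:,0],q[:,1],1)); print(r[::4].tolist())
E
```

```text
[545.01578323 175.97541696 265.54736016] [-0.21747552 -0.35536872  0.30488415] 43.90327504718314
[-1.21921182e-01  4.00869458e+02]
[[190.0, 378.0, 9.0], [194.0, 378.0, 9.0], [198.0, 376.5, 17.0], [202.0, 376.0, 17.0], [206.0, 375.5, 18.0], [210.0, 375.0, 17.0], [214.0, 375.0, 17.0], [218.0, 374.5, 12.0], [222.0, 373.5, 10.0], [226.0, 373.0, 9.0]]
```

The candle is back to exactly the same silhouette as before the nudge. I'll open and lift straight up.

Call:
servo_tool([
  [[-0.5,0,0,0,0,0,0],[-0.7,0,0,0,0,0,0],[-0.7,0,0,0.2,0,0,0],[-0.7,0,0,0.5,0,0,0],[-0.7,0,0,0.8,0,0,0]],
])

```text
t: 12.47
ee_pos: [543.8, 175.5, 323.9]
orientation: [-2.466, -1.942, 0.009]
ft_force: [0.2, 0.4, -0.3]
width: 72.9
grasp_force: 0.0
```

Call:
servo_tool([
  [[-0.7,0,0,0.8,0,0,0],[-0.7,0,0,0.5,0,0,0],[-0.7,0,0,0,0,0,0],[-0.7,0,0,0,0,0,0],[-0.7,0,0,0,0,0,0]],
])

```text
t: 12.88
ee_pos: [544.7, 175.7, 376.9]
orientation: [-2.468, -1.944, 0.001]
ft_force: [-0.4, -0.2, -0.6]
width: 74.8
grasp_force: 0.0
```

Call:
servo_tool([
  [[-0.7,0,0,0,0,0,0],[-0.7,0,0,0,0,0,0],[-0.7,0,0,0,0,0,0],[-0.7,0,0,0,0,0,0],[-0.7,0,0,0,0,0,0]],
])

```text
t: 13.3
ee_pos: [545.1, 175.9, 377.0]
orientation: [-2.468, -1.944, 0.001]
ft_force: [0.0, -0.5, 0.0]
width: 75.0
grasp_force: 0.0
```

```bash
python3 - <<'E'
from tilt import *
b=save('scene','s6.png')[:,:,::-1]; r=prof(b); q=r[(r[:,0]>=200)]; print(np.polyfit(q[:,0],q[:,1],1)); print(r[::6].tolist())
if abs(np.polyfit(q[:,0],q[:,1],1)[0]+.122)<.01:
    from workcell import close_job; print(close_job())
E
```

```text
[-1.14532020e-01  3.99256158e+02]
[[190.0, 376.5, 12.0], [196.0, 376.5, 16.0], [202.0, 376.0, 17.0], [208.0, 375.5, 18.0], [214.0, 375.0, 17.0], [220.0, 374.0, 11.0], [226.0, 373.0, 9.0]]
the job is handed in; nothing more can be done
None
```

The job is handed in after about 13 s: the candle stands untouched and upright, about 4 mm off the middle of the grey stand's plate, after a nudge that rocked it about 3° and a clean settle; nothing came near the wax round, pot or pillar, and no verdict came back from the hand-in.

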